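Turn the hub bolt over in the sloped V-block and lay it under the magnifier

ROBOT

A 7-joint arm with a two-finger parallel gripper is mounted at the origin on the work surface. World frame = base frame: x ahead of the robot, y to its left, z up, the work surface at z = 0. Lengths are in m, angles in rad, forces in N, time in s.
With the tool pointing down it reaches from about 0.425 to 0.875 m from the base axis. Payload 4.7 kg.
Tool frame: the origin (TCP) lies on the mounting face of the last link; the fingertips stand 182 mm ahead of it and the grasp point (between the pads) lies 164 mm ahead of it (ctrl.finger_overhang is the distance from the TCP to the fingertips, in m); z points along the fingers, y is the line along which they close (so a half turn about z gives the same grasp; the last joint's range is limited). The gripper opens to 87 mm and grips with 3 to 60 N. Pads are 19 mm wide; open, the fingers measure 117 mm over their backs; the gripper's body (75 mm by 190 mm) begins 51 mm behind the grasp point.
Start: joints at [-1.146, 0.321, -0.07, 1.45, 0.023, 1.371, -0.057], TCP at [0.26, 0.596, 0.405] pointing down, gripper open.
Joint ranges: [-2.86, 2.86], [-0.3, 2.09], [-1.38, 1.24], [0.06, 2.45], [-1.56, 4.7], [0.09, 2.05], [-2.69, 2.69]. Speed limits (rad/s): [2.57, 2.57, 3.14, 3.14, 3.14, 3.14, 3.14].

INTERFACE

Orientations are given as a rotation vector (axis times angle).
In Python, from bench import ctrl gives the robot as it stands.
- The arm moves only by the shell command python3 -m jog 'ROWS' [FORCE]. ROWS is a JSON object of lists of equal length, an entry for each row: "translation": the shift along the tool's x, y, z as a fraction of full scale, a list of three; "yaw": the turn about the tool's z as a fraction of full scale; "jaw": the closure, from 0 (fully open) to 1 (shut). In form: {"translation": [[dx, dy, dz], ...], "yaw": [yaw, ...], "jaw": [jaw, ...]}. A call has 1 to 8 rows; each row is the pose to reach, as a shift and turn from the pose commanded when the call began, along the tool's axes at that moment, turning the shorter way round; what a row does not reach only later rows make up. Full scale, the value 1, is 0.2 m for a shift and 180 degrees for a turn. A row lasts 1/8 s, in which the tool goes at most 62.5 mm and 10.7 degrees, less where a joint would pass 70% of its speed; a pose out of reach is approached as far as the arm can. A call with a number of a shift or a turn outside -1 to 1 is refused whole. A call with a gripper value outside its range is refused whole. The fingers move at their own pace and stop on an object; FORCE is the grip in N (left out, the last holds). Time passes only in rows, so rows that repeat a pose let the fingers close. It gives the time, the measured TCP pose, the force, the opening and the grip force at its end, in the units of the state.
- ctrl.get_state(): the state, without advancing time (a new reading comes with each control period).
- ctrl.get_image(name): name is "scene" or "top"; returns a dict with "pixels" (400x640x3 uint8, blue, green, red), "fx", "fy", "cx", "cy" (pixels), "k1" (the pictures are not rectified: a ray, as slopes to the right and down, at radius r is drawn at 1 + k1 r^2 times it, then the intrinsics apply), "R" (3x3) and "t" (3): a world point X has camera coordinates R X + t. Camera axes: x right, y down, z forward; pixel columns grow to the right and rows downward; lengths in m; the calibration is good to about 2 mm. A picture is of the moment at which its call begins. There is no depth.
- ctrl.close_job(): hands the job in; it is judged then, once.
Trained networks look in a picture, given as the dict that the camera call returned (one of the last four; its "shot" number tells which), for a name from the list of things; names that differ only in an ending like _2 or _b are one class to them, and where a whole thing is asked for, a point or a joint stands for the part that bears it (a point fixed in the world has none). Each returns a list of dicts, best first, with "p" (0 to 1); they miss things now and then, are a little off and sometimes report something else, mostly with a low value. They report only what shows in the picture. A call takes as long as a camera call.
- ctrl.silhouettes(label, picture): "region" (400x640 bool, what is visible of it) and "at" ([column, row] in pixels, amid what is visible of it).
The state is a dict: "time": time; "joint_positions": joint angles; "qd": joint speeds; "joint_torque": joint torques, N m; "position": TCP position; "tool_rot": TCP orientation; "ft_force": force on the tool from outside, world axes, zero at the start; "torque": the same for the moment, N m; "grip_width": opening from 0.0 (shut) to 1.0 (fully open); "grip_force": force on a finger pad.
Only numpy, scipy, OpenCV 4.12 (cv2) and the standard library are available. Lean on these libraries where they do the work, as an engineer would, in place of code of your own. Each camera call takes 0.05 s, during which the arm holds its last target. There are 200 camera calls.

TASK

Pick up the long bronze bolt, which stands on its head, by its upper end, set it leaning in the sloped V-block with its head down on the foot plate, and let go of it there. Then take it again by the middle of its shank, between the two Vs, and lay it level and gently in the two V rests on the ceramic puck; the puck must finally stand wholly on the round steel disc in front of the magnifier lamp, so slide it there along the table, without lifting it, at whatever moment suits you. Leave the short bolt, the tab washer and the castle nut where they are.

Things in the scene. Friction and masses are not known exactly. Their poses are not given: they have to be found in the camera images.
- bolt: The long bronze bolt, loose, about 0.6 kg, 180 mm long, standing at the start on its hexagonal head (36 mm across flats, 20 mm thick). Round shank, 22 mm diameter. Origin: centre of the head's outer face (underside at the start); z runs along the shank to the threaded end. It balances about 75 mm from the origin.
- bolt_mid (a point): Point on the axis of the long bolt's shank, 78 mm from the head's outer face: near its balance point, and between the two Vs when it lies in the V-block.
- bolt_end (a point): Centre of the long bolt's threaded end face, 180 mm from the head's outer face.
- vblock: The sloped V-block, fixed, grey steel, 190 x 90 mm in plan, 140 mm high. Two V cheeks in line carry a 22 mm shank at 45 degrees. Origin: centre of its underside, z up. The seated bolt's axis lies in the x-z plane: it starts on the foot plate (head end, low) at x = -60, z = 50 mm and rises towards +x at 45 degrees. The Vs are open square to the axis, towards -x and up.
- vblock_mid (a point): Where bolt_mid lies when seated in the V-block: 78 mm along the axis from the foot plate, 105 mm above the table; axes as the V-block's. Along the axis the cheeks cover 30 to 48 and 108 to 126 mm; this is the middle of the 60 mm gap between them, whose floor lies 45 mm below the axis, so that fingers can pass the shank on both sides.
- vblock_end (a point): Where bolt_end lies when seated in the V-block: 180 mm along the axis from the foot plate, 177 mm above the table. The seated shank stands free from 126 mm to this end. The cheeks are 54 mm wide over all, their lips level with the axis; they catch a shank up to 15 mm off to the side.
- puck: The cream ceramic surface plate puck, loose, about 0.85 kg: a disc of 116 mm diameter, 35 mm thick, standing on the table, with two steel V rests on top, in line along its x axis, centred at x = -35 and +35 mm, each 14 mm long and 54 mm wide over y, their tops 69 mm above the table. Origin: centre of its underside; z is up.
- puck_rest (a point): Middle of the two rests, on the axis of a 22 mm shank lying level in them along the puck's x: 67 mm above the puck's underside. Here, between the rests, a 56 mm gap lets fingers pass the shank down to the puck's top face at 35 mm. The bolt may lie either way round, its head outside the rests.
- spot (a point): Centre of the round bright steel disc, 170 mm in diameter, fixed flush in the table (a sliding puck meets no edge), in front of the magnifier lamp. Axes: the lamp stands towards +y; its tilted lens housing overhangs 150 to 270 mm from the spot towards +y, 210 to 340 mm up. Above the disc all is free.
- short_bolt: Bystander: a loose bronze bolt like the long one but only 66 mm tall, standing upright on its head. Origin: centre of its underside.
- tab_washer: Bystander: a loose flat steel washer, 60 mm across, 4 mm thick, with a tab bent up at the end to 14 mm. Origin: centre of its underside.
- castle_nut: Bystander: a loose hexagonal bronze castle nut, 62 mm across, 40 mm tall. Origin: centre of its underside.

How it is judged:
By the outcome, as a careful person would: the job done as asked, in the order asked, and still so for the second after the job is handed in, with the robot touching nothing.
It also fails if it takes over 72 s, if anything falls off the work surface, if the arm or the gripper's body presses on something with over 40 N, if the wrist force passes 120 N, or if a joint passes its speed limit or range.

## Working session

There is one attempt and no reset: what is moved stays moved. The work goes in short steps, Python scripts to look and compute and a shell command to move; the robot and the scene stay as the last step left them, time stands still between calls to the robot, and variables do not carry over. Pictures are saved under pics/ and viewed, at most 10 in all, crops included, and the job is handed in when it is done.

```bash
mkdir -p pics; ls; python3 - <<'E'
from bench import ctrl
import cv2,numpy as np
print(ctrl.get_state())
for n in("scene","top"):
    p=ctrl.get_image(n); cv2.imwrite(f"pics/{n}0.png",p["pixels"])
    print(n,{k:p[k] for k in p if k!="pixels"})
    for l in["bolt","vblock","puck","spot","short_bolt","tab_washer","castle_nut"]:
        for d in ctrl.silhouettes(l,p)[:2]:
            ys,xs=np.nonzero(d["region"]); print(l,round(d["p"],2),d["at"],len(xs),xs.min(),xs.max(),ys.min(),ys.max())
E
```

```text
pics
{'time': 0.0, 'joint_positions': array([-1.1459021 ,  0.32182462, -0.0701127 ,  1.45165823,  0.02263449,
        1.37077933, -0.05690762]), 'qd': array([-5.71395148e-04,  1.44187700e-03, -1.20387770e-03,  3.37447496e-04,
       -3.23881807e-04,  1.10256430e-03, -3.09832128e-06]), 'joint_torque': array([ 7.61407173e-04, -4.91290677e+01, -4.03166050e-01, -3.12531424e+01,
       -6.36495254e-02,  4.37367812e-02,  1.98516468e-04]), 'position': array([0.25951085, 0.59573209, 0.40366877]), 'tool_rot': array([-6.40606239e-01, -3.07531472e+00,  2.92663963e-03]), 'ft_force': array([ 0.65376213, -0.23677211,  0.43783192]), 'torque': array([ 0.02058419, -0.02224318, -0.06156001]), 'grip_force': 0.0, 'grip_width': 1.0007356385527046}
scene {'fx': 378.3304646114499, 'fy': 378.3304646114499, 'cx': 312.6010854295016, 'cy': 196.8258720320376, 'k1': -0.08445675155096866, 'R': array([[ 0.49878968,  0.86670814,  0.00508498],
       [ 0.63676047, -0.36246219, -0.68055658],
       [-0.58800082,  0.34269251, -0.73267789]]), 't': array([-0.24562716, -0.28840586,  1.18269398]), 'shot': 1}
bolt 0.81 [33
[... 307 characters left out ...]
7 245 282 290 329
top {'fx': 451.4743803294573, 'fy': 451.4743803294573, 'cx': 321.06338050545554, 'cy': 201.40860927796575, 'k1': -0.10453189860537247, 'R': array([[-0.0265764 , -0.99900145, -0.0359137 ],
       [-0.99819141,  0.0284585 , -0.05295308],
       [ 0.05392225,  0.03444145, -0.99795099]]), 't': array([0.0133809 , 0.55515972, 1.1202503 ]), 'shot': 2}
bolt 0.54 [346.4, 153.5] 290 338 354 141 165
vblock 0.79 [445.2, 227.3] 2701 404 485 195 258
puck 0.83 [318.2, 225.2] 1734 293 340 204 249
spot 0.95 [102.9, 221.1] 7840 0 245 191 258
short_bolt 0.61 [305.2, 165.1] 174 301 314 158 173
tab_washer 0.61 [256.6, 147.4] 359 244 268 136 168
castle_nut 0.79 [406.4, 154.7] 488 391 417 138 165
```

View pics/scene0.png

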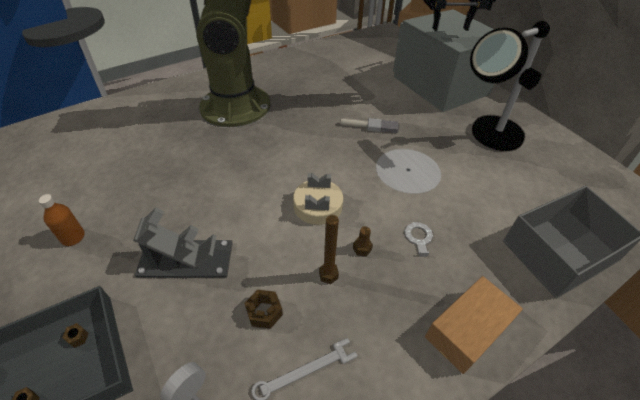

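View pics/top0.png

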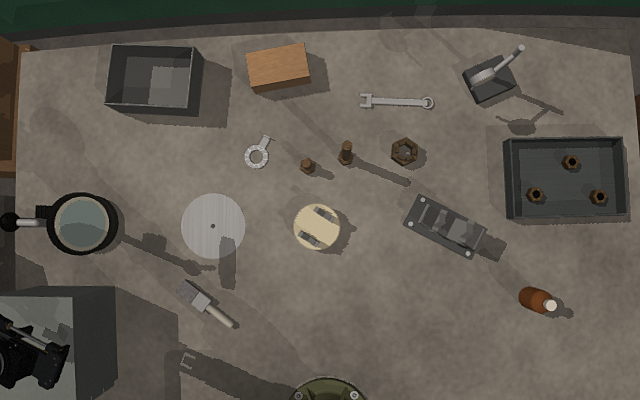

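The pictures match the network labels. In the scene view the bolt stands at (330,250) with the short bolt at (362,241). The puck is at (318,200), the disc at (408,170), and the V-block at (178,252) with its high end to the left. Next I'll compute the positions.

```bash
cat > h.py <<'E'
from bench import ctrl
import cv2,numpy as np
from scipy.spatial.transform import Rotation as Ro
from scipy.optimize import least_squares
def und(p,uv):
    xd=(np.atleast_2d(np.float64(uv))-[p["cx"],p["cy"]])/[p["fx"],p["fy"]]; x=xd.copy()
    for _ in range(20): x=xd/(1+p["k1"]*(x**2).sum(1,keepdims=True))
    return x
def onz(p,uv,z):
    x=und(p,uv); d=np.c_[x,np.ones(len(x))]@p["R"]; c=-p["R"].T@p["t"]
    return c+d*((z-c[2])/d[:,2])[:,None]
def proj(p,X):
    c=np.atleast_2d(X)@p["R"].T+p["t"]; x=c[:,:2]/c[:,2:]
    return x*(1+p["k1"]*(x**2).sum(1,keepdims=True))*[p["fx"],p["fy"]]+[p["cx"],p["cy"]]
def hull(p,X):  # mask of convex hull
    m=np.zeros((400,640),np.uint8); cv2.fillConvexPoly(m,cv2.convexHull(np.round(proj(p,X)).astype(np.int32)),1); return m>0
def rows(xyz,yawdeg=None):
    """fractions to move grasp point to xyz with tool y world heading yawdeg (mod 180)"""
    s=ctrl.get_state(); R=Ro.from_rotvec(s["tool_rot"]).as_matrix(); g=s["position"]+R@[0,0,.164]
    h=np.degrees(np.arctan2(R[1,1],R[0,1])); f=R.T@(np.array(xyz)-g)/.2
    out=[np.round(f,4)]
    if yawdeg is not None:
        d=(yawdeg-h+90)%180-90; out.append(("yaw frac",round(-d/180,4)))
    print("grasp",g.round(4),"yheading",round(h,1),"q",s["joint_positions"].round(2),"t",s["time"]," ->",*out)
def best(l,p):
    r=ctrl.silhouettes(l,p); return r[0] if r else None
E
cat > m.py <<'E'
from h import *
P={n:ctrl.get_image(n) for n in("scene","top")}
def cyl(c,r,z0,z1):
    a=np.linspace(0,2*np.pi,40); return np.vstack([np.c_[c[0]+r*np.cos(a),c[1]+r*np.sin(a),0*a+z] for z in(z0,z1)])
for n,p in P.items():
    for l,z in[("spot",0),("puck",.0175),("bolt",.09),("short_bolt",.033),("castle_nut",.02),("tab_washer",.003)]:
        d=best(l,p)
        if d is None: continue
        if l=="spot" :
            m=d["region"].astype(np.uint8); k,lab,st,ce=cv2.connectedComponentsWithStats(m)
            for i in range(1,k):
                if st[i,4]>300: print(n,l,st[i],onz(p,ce[i],0).round(4))
            continue
        print(n,l,onz(p,d["at"],z).round(4))
    d=best("bolt",p); ys,xs=np.nonzero(d["region"])
    for f in(ys.min(),ys.max()):
        print(n,"bolt row",f,onz(p,[xs[ys==f].mean(),f],.18 if f==ys.min() else 0).round(4))
    # puck top face rests: dark steel pixels inside puck silhouette
    d=best("puck",p); m=d["region"]; b=p["pixels"].astype(int); g=m&(b[:,:,2]-b[:,:,0]<25)
    k,lab,st,ce=cv2.connectedComponentsWithStats(g.astype(np.uint8))
    for i in range(1,k):
        if st[i,4]>40: print(n,"rest",st[i],onz(p,ce[i],.055).round(4))
# vblock: fit base plate+cheek hull
V={n:best("vblock",p)["region"] for n,p in P.items()}
for n,p in P.items():
    c=cv2.findContours(V[n].astype(np.uint8),0,2)[0]; c=max(c,key=cv2.contourArea)
    print(n,"vblock minrect",[x.round(3).tolist() for x in onz(p,cv2.boxPoints(cv2.minAreaRect(c)),0)] if n=="top" else "")
for n,p in P.items():
    x,y=(120,200) if n=="scene" else(390,180)
    cv2.imwrite(f"pics/c_{n}.png",cv2.resize(p["pixels"][y:y+95,x:x+125],None,fx=6,fy=6,interpolation=2))
E
python3 m.py; cd pics; python3 -c "
import cv2,numpy as np
a,b=[cv2.imread(f'c_{n}.png') for n in('scene','top')]
cv2.imwrite('vb.png',cv2.resize(np.vstack([a[:,:],b]),(525,600*798//798)))
print(a.shape)"
```

```text
scene spot [ 470   21   81  131 5284] [[0.3083 0.9024 0.    ]]
scene spot [ 376  150   65   43 2210] [[0.5064 0.2796 0.    ]]
scene puck [[0.4906 0.0134 0.0175]]
scene bolt [[ 0.6647 -0.0596  0.09  ]]
scene short_bolt [[0.6498 0.0351 0.033 ]]
scene castle_nut [[ 0.677  -0.2184  0.02  ]]
scene tab_washer [[0.6924 0.1666 0.003 ]]
scene bolt row 215 [[ 0.66   -0.0594  0.18  ]]
scene bolt row 283 [[ 0.6836 -0.072   0.    ]]
scene rest [306 173  28  15 310] [[0.4698 0.0291 0.055 ]]
scene rest [305 195  25  16 312] [[ 0.5269 -0.0101  0.055 ]]
top spot [   0  192  119   64 4453] [[0.5187 0.6707 0.    ]]
top spot [ 181  194   65   64 3341] [[0.5012 0.2787 0.    ]]
top puck [[0.4931 0.0098 0.0175]]
top bolt [[ 0.6612 -0.0637  0.09  ]]
top short_bolt [[0.6362 0.0331 0.033 ]]
top castle_nut [[ 0.6816 -0.0665  0.02  ]]
top tab_washer [[0.6919 0.1634 0.003 ]]
top bolt row 141 [[ 0.6757 -0.0661  0.18  ]]
top bolt row 164 [[ 0.6501 -0.0664  0.    ]]
top rest [314 206  21  17 136] [[ 0.5221 -0.0098  0.055 ]]
top rest [298 231  22  16 150] [[0.4646 0.0295 0.055 ]]
scene vblock minrect 
top vblock minrect [[0.489, -0.204, 0.0], [0.571, -0.249, 0.0], [0.478, -0.42, 0.0], [0.398, -0.376, 0.0]]
(570, 750, 3)
```

View pics/vb.png

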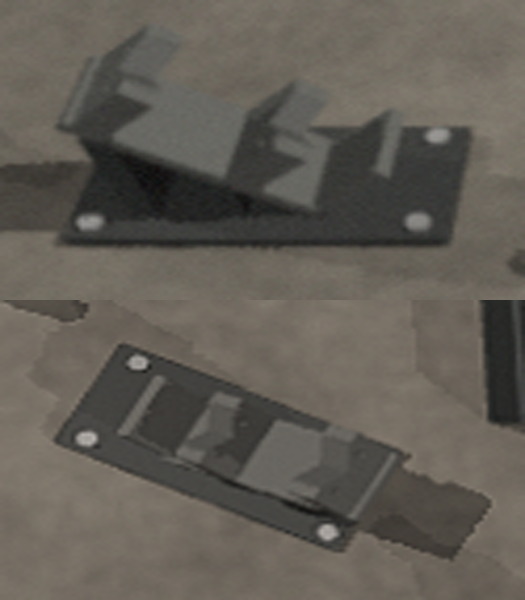

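The crop shows the V-block with its foot plate on the right in the scene view (left in the top view) and the high V on the far side. The base screws are visible. I'll use them to fix its pose, then start with the puck.

```bash
python3 - <<'E'
from h import *
s=ctrl.get_image("scene");t=ctrl.get_image("top")
a=onz(s,[(141.4,270.3),(219.5,270.3),(224.3,243.1)],.012);b=onz(t,[(467.9,253.5),(410.7,223.7),(422.6,199.6)],.012)
for q in(a,b):
    d=q[0]-q[1]; print(q.round(4),"mid",((q[0]+q[2])/2).round(4),np.degrees(np.arctan2(d[1],d[0])).round(1),np.linalg.norm(d),np.linalg.norm(q[1]-q[2]))
rows([.4672,.0293,.13],55.6); rows([.4672,.0293,.057],55.6)
E
```

```text
[[ 0.4769 -0.3955  0.012 ]
 [ 0.5551 -0.2539  0.012 ]
 [ 0.496  -0.2206  0.012 ]] mid [ 0.4864 -0.3081  0.012 ] -118.9 0.16178637320838665 0.06782820662764089
[[ 0.4142 -0.3667  0.012 ]
 [ 0.4931 -0.2252  0.012 ]
 [ 0.5527 -0.2573  0.012 ]] mid [ 0.4835 -0.312   0.012 ] -119.1 0.16210345402973284 0.06776215326580394
grasp [0.2596 0.5959 0.2408] yheading 66.5 q [-1.15  0.32 -0.07  1.45  0.02  1.37 -0.06] t 1.9  -> [-2.0829 -2.1831  0.5538] ('yaw frac', np.float64(0.0604))
grasp [0.2596 0.5959 0.2408] yheading 66.5 q [-1.15  0.32 -0.07  1.45  0.02  1.37 -0.06] t 1.9  -> [-2.0829 -2.1831  0.9188] ('yaw frac', np.float64(0.0604))
```

```bash
python3 -m jog '{"translation":[[-0.4,-0.917,0],[-0.4,-0.917,0],[-0.4,-0.917,0],[-0.4,-0.917,0]],"yaw":[0,0,0,0],"jaw":[0,0,0,0]}' 20
python3 -m jog '{"translation":[[-0.4,-0.917,0],[-0.4,-0.917,0],[-0.4,-0.917,0],[-0.95,-0.99,0.1],[-0.95,-0.99,0.1]],"yaw":[0,0,0,0,0],"jaw":[0,0,0,0,0]}'
python3 -m jog '{"translation":[[-0.733,-0.276,0.25],[-0.733,-0.276,0.45],[-0.733,-0.276,0.45],[-0.733,-0.276,0.45],[-0.733,-0.276,0.45],[-0.733,-0.276,0.45]],"yaw":[0.03,0.0604,0.0604,0.0604,0.0604,0.0604],"jaw":[0,0,0,0,0,0]}'
python3 - <<'E'
from h import *
rows([.4672,.0293,.057],55.6)
for n in("scene","top"):
    p=ctrl.get_image(n); cv2.imwrite(f"pics/{n}1.png",p["pixels"])
    # predicted pixel for rest center
    print(n,proj(p,[[.4672,.0293,.069]]))
a=cv2.imread("pics/scene1.png")[100:280,230:430];b=cv2.imread("pics/top1.png")[130:310,220:420]
cv2.imwrite("pics/v1.png",cv2.resize(np.hstack([a,b]),None,fx=2,fy=2))
E
```

```text
time: 2.4
position: [0.2604, 0.3923, 0.405]
tool_rot: [0.647, 3.074, -0.0]
ft_force: [0.5, 0.7, 0.5]
grip_width: 1.0
grip_force: 0.0
time: 3.02
position: [0.3426, 0.1549, 0.3881]
tool_rot: [0.637, 3.073, 0.003]
ft_force: [1.5, 1.0, -0.1]
grip_width: 1.003
grip_force: 0.0
time: 3.78
position: [0.4541, 0.0476, 0.2983]
tool_rot: [0.925, 3.001, 0.002]
ft_force: [-0.2, 0.5, 0.7]
grip_width: 0.999
grip_force: 0.0
grasp [0.4544 0.0478 0.1343] yheading 55.7 q [-0.47 -0.02  0.31  2.06  0.    1.1   0.81] t 3.775  -> [-0.1046 -0.0408  0.3866] ('yaw frac', np.float64(0.0007))
scene [[318.33582473 175.68381846]]
top [[308.17547038 237.40620604]]
```

View pics/v1.png

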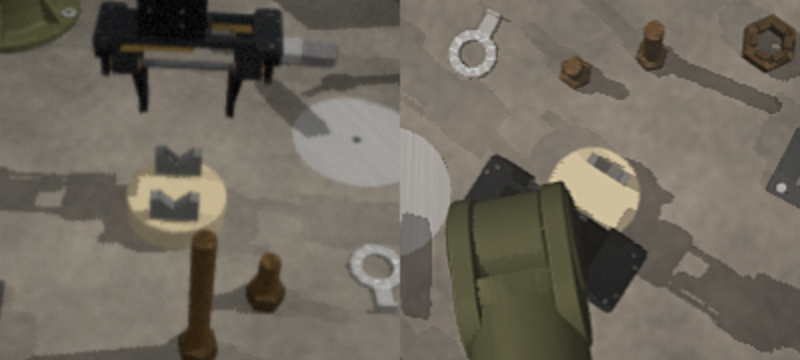

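The gripper straddles the near (robot-side) V rest: fingertips at crop (143,112) and (232,112), rest at about (178,160). Now I'll shift and descend on it.

```bash
python3 -m jog '{"translation":[[-0.105,-0.041,0],[-0.105,-0.041,0],[-0.105,-0.041,0.2],[-0.105,-0.041,0.3],[-0.105,-0.041,0.38],[-0.105,-0.041,0.38],[-0.105,-0.041,0.38]],"yaw":[0,0,0,0,0,0,0],"jaw":[0,0,0,0,0,0,0]}' 20
python3 -m jog '{"translation":[[0,0,0],[0,0,0],[0,0,0],[0,0,0],[0,0,0],[0,0,0]],"yaw":[0,0,0,0,0,0],"jaw":[0.3,0.5,1,1,1,1]}' 20
python3 - <<'E'
from h import *
rows([.478,.2993,.058])
s=ctrl.get_state();print(s["ft_force"],s["grip_width"]*87,s["grip_force"])
E
```

```text
time: 4.75
position: [0.4671, 0.0279, 0.2221]
tool_rot: [0.929, 3.0, 0.001]
ft_force: [-0.6, 1.0, 0.7]
grip_width: 1.001
grip_force: 0.0
time: 5.5
position: [0.4669, 0.0283, 0.2215]
tool_rot: [0.928, 3.001, 0.002]
ft_force: [0.3, 3.5, 0.6]
grip_width: 0.618
grip_force: 20.0
grasp [0.467  0.0285 0.0575] yheading 55.6 q [-0.44  0.12  0.34  2.1  -0.05  0.93  0.9 ] t 5.5  -> [ 0.7189  1.1487 -0.0012]
[0.27965118 3.48322479 0.60313439] 53.76782452035617 19.987631316762418
```

```bash
python3 -m jog '{"translation":[[0.03,0.05,0],[0.09,0.145,0],[0.15,0.24,0],[0.21,0.335,0],[0.27,0.43,0],[0.33,0.525,0],[0.36,0.574,0],[0.36,0.574,0]],"yaw":[0,0,0,0,0,0,0,0],"jaw":[1,1,1,1,1,1,1,1]}'
python3 -m jog '{"translation":[[0.06,0.1,0],[0.12,0.19,0],[0.18,0.285,0],[0.24,0.38,0],[0.3,0.475,0],[0.345,0.545,0],[0.36,0.574,0],[0.36,0.574,0]],"yaw":[0,0,0,0,0,0,0,0],"jaw":[1,1,1,1,1,1,1,1]}'
python3 - <<'E'
from h import *
rows([.478,.2993,.058])
E
```

```text
time: 6.5
position: [0.4727, 0.1619, 0.2214]
tool_rot: [0.93, 3.0, -0.003]
ft_force: [0.7, -4.1, 2.2]
grip_width: 0.616
grip_force: 19.9
time: 7.5
position: [0.4782, 0.2958, 0.2213]
tool_rot: [-0.932, -3.0, 0.008]
ft_force: [-0.3, -7.7, 6.9]
grip_width: 0.62
grip_force: 20.0
grasp [0.4779 0.295  0.0573] yheading 55.5 q [-0.74  0.3   0.16  1.87 -0.05  0.98  0.41] t 7.5  -> [ 0.0119  0.0182 -0.0036]
```

```bash
python3 -m jog '{"translation":[[0,0,0],[0,0,0],[0,0,0],[0,0,-0.3],[0,0,-0.6],[0,0,-0.9],[0,0,-0.9]],"yaw":[0,0,0,0,0,0,0],"jaw":[0.3,0.1,0,0,0,0,0]}'
python3 - <<'E'
from h import *
rows([.664,-.063,.235],-29)
p=ctrl.get_image("top"); print([ (d["p"],onz(p,d["at"],.0175).round(4)) for d in ctrl.silhouettes("puck",p)])
p=ctrl.get_image("scene"); print([ (d["p"],onz(p,d["at"],.0175).round(4)) for d in ctrl.silhouettes("puck",p)])
E
```

```text
time: 8.38
position: [0.4787, 0.2993, 0.4074]
tool_rot: [0.927, 2.995, 0.015]
ft_force: [-0.1, -0.0, 0.5]
grip_width: 0.992
grip_force: 0.0
grasp [0.4801 0.3005 0.2434] yheading 55.6 q [-0.76  0.13  0.16  1.68 -0.02  1.32  0.38] t 8.375  -> [-1.7849 -0.981   0.0373] ('yaw frac', np.float64(0.4701))
[(0.89, array([[0.5074, 0.2761, 0.0175]])), (0.51, array([[ 0.4842, -0.3077,  0.0175]])), (0.23, array([[ 0.6783, -0.0647,  0.0175]]))]
[(0.85, array([[0.5055, 0.2738, 0.0175]])), (0.22, array([[ 0.4672, -0.3184,  0.0175]]))]
```

```bash
python3 -m jog '{"translation":[[-0.9,-0.49,0],[-0.9,-0.49,0],[-0.9,-0.49,0],[-0.9,-0.49,0]],"yaw":[0,0,0,0],"jaw":[0,0,0,0]}'
python3 -m jog '{"translation":[[-0.88,-0.49,0],[-0.88,-0.49,0],[-0.88,-0.49,0],[-0.88,-0.49,0],[-0.88,-0.49,0],[-0.88,-0.49,0],[-0.88,-0.49,0],[-0.88,-0.49,0]],"yaw":[0.47,0.47,0.47,0.47,0.47,0.47,0.47,0.47],"jaw":[0,0,0,0,0,0,0,0]}'
python3 - <<'E'
from h import *
rows([.664,-.063,.160],-29)
for n in("scene","top"):
    p=ctrl.get_image(n); cv2.imwrite(f"pics/{n}2.png",p["pixels"])
    print(n,proj(p,[[.664,-.063,.0],[.664,-.063,.18]]))
a=cv2.imread("pics/scene2.png")[130:300,230:430];b=cv2.imread("pics/top2.png")[80:250,220:420]
cv2.imwrite("pics/v2.png",cv2.resize(np.hstack([a,b]),None,fx=2,fy=2))
E
```

```text
time: 9.07
position: [0.5718, 0.1105, 0.3994]
tool_rot: [-0.94, -2.996, 0.006]
ft_force: [-0.0, 0.1, -0.2]
grip_width: 1.001
grip_force: 0.0
time: 10.07
position: [0.6605, -0.063, 0.3992]
tool_rot: [-2.708, -1.588, 0.004]
ft_force: [-0.5, -0.1, 0.7]
grip_width: 1.001
grip_force: 0.0
grasp [ 0.66   -0.0629  0.2352] yheading -29.2 q [-0.42  0.4   0.64  1.44 -0.24  1.38 -0.29] t 10.075  -> [0.0098 0.0189 0.3761] ('yaw frac', np.float64(-0.0014))
scene [[327.74736775 273.73377283]
 [331.47479515 217.39039226]]
top [[343.99158406 158.64345815]
 [345.21131883 146.38260917]]
```

View pics/v2.png

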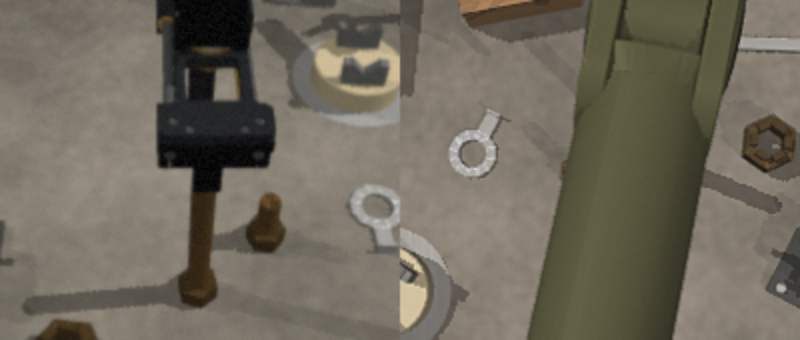

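The gripper is centred over the bolt: shank at crop column 201 and finger at about 207. I'll descend to grasp at 163 mm height and close lightly.

```bash
python3 -m jog '{"translation":[[0.01,0.019,0],[0.01,0.019,0.18],[0.01,0.019,0.3],[0.01,0.019,0.361],[0.01,0.019,0.361],[0.01,0.019,0.361]],"yaw":[0,0,0,0,0,0],"jaw":[0,0,0,0,0,0]}' 10
python3 -m jog '{"translation":[[0.01,0,0],[0.01,0,0],[0.01,0,0],[0.01,0,0],[0.01,0,0],[0.01,0,0],[0.01,0,0],[0.01,0,0]],"yaw":[0,0,0,0,0,0,0,0],"jaw":[0.4,0.8,1,1,1,1,1,1]}' 10
python3 - <<'E'
from h import *
rows([.664,-.063,.163],-29)
s=ctrl.get_state();print(s["ft_force"],s["grip_width"]*87,s["grip_force"])
u=np.array([np.cos(np.radians(-119)),np.sin(np.radians(-119))]);print(Ro.from_rotvec(s["tool_rot"]).as_matrix().T@[*u,0])
E
```

```text
time: 10.92
position: [0.6653, -0.0647, 0.3303]
tool_rot: [2.706, 1.594, 0.002]
ft_force: [-0.5, 0.5, 0.4]
grip_width: 0.997
grip_force: 0.0
time: 11.92
position: [0.6661, -0.063, 0.3293]
tool_rot: [2.706, 1.594, 0.001]
ft_force: [1.5, 0.4, -1.3]
grip_width: 0.251
grip_force: 10.0
grasp [ 0.6662 -0.0631  0.1653] yheading -29.0 q [-0.41  0.45  0.62  1.52 -0.27  1.26 -0.26] t 11.925  -> [-0.0051 -0.0099  0.0113] ('yaw frac', np.float64(-0.0001))
[ 1.45936777  0.38391204 -1.32166002] 21.805677635741667 10.00076193624409
[-9.99999957e-01  2.51038637e-04 -1.53967222e-04]
```

```bash
python3 -m jog '{"translation":[[-0.072,0.003,0.0],[-0.144,0.003,0.003],[-0.215,0.003,0.01],[-0.286,0.003,0.024],[-0.355,0.003,0.043],[-0.4225,0.003,0.068],[-0.4875,0.003,0.1],[-0.55,0.003,0.137]],"yaw":[0,0,0,0,0,0,0,0],"jaw":[1,1,1,1,1,1,1,1]}' 10
python3 -m jog '{"translation":[[-0.0575,0,0.042],[-0.0575,0,0.042],[-0.0575,0,0.042],[-0.0575,0,0.042]],"yaw":[0,0,0,0],"jaw":[1,1,1,1]}' 60
python3 -m jog '{"translation":[[0,0,-0.1],[0,0,-0.3],[0,0,-0.5],[0,0,-0.6],[0,0,-0.6]],"yaw":[0,0,0,0,0],"jaw":[1,1,1,1,1]}'
python3 - <<'E'
from h import *
c=np.array([.485,-.310]);u=np.array([np.cos(np.radians(-119)),np.sin(np.radians(-119))])
g=lambda x,z:[*(c+u*x),z]
rows(g(.0567,.1667),-29)
rows(g(.0567-.05,.1667+.09),-29)
for n in("scene","top"):
    p=ctrl.get_image(n); cv2.imwrite(f"pics/{n}3.png",p["pixels"])
    d=best("bolt",p); 
    if d: ys,xs=np.nonzero(d["region"]);print(n,d["p"],d["at"],len(xs),xs.min(),xs.max(),ys.min(),ys.max())
a=cv2.imread("pics/scene3.png")[110:290,200:400];b=cv2.imread("pics/top3.png")[80:260,270:470]
cv2.imwrite("pics/v3.png",cv2.resize(np.hstack([a,b]),None,fx=2,fy=2))
E
```

```text
time: 12.92
position: [0.6126, -0.1598, 0.3008]
tool_rot: [-2.707, -1.594, 0.0]
ft_force: [1.4, 0.4, -2.3]
grip_width: 0.251
grip_force: 10.0
time: 13.42
position: [0.6078, -0.1693, 0.2939]
tool_rot: [2.706, 1.595, 0.001]
ft_force: [1.2, -0.7, 2.8]
grip_width: 0.241
grip_force: 60.0
time: 14.05
position: [0.6074, -0.1695, 0.4141]
tool_rot: [2.706, 1.594, 0.001]
ft_force: [0.1, -0.2, -6.3]
grip_width: 0.237
grip_force: 60.0
grasp [ 0.6075 -0.1695  0.2501] yheading -29.0 q [-0.31  0.32  0.69  1.51 -0.2   1.38 -0.12] t 14.05  -> [-1.1947 -0.1958  0.4167] ('yaw frac', np.float64(0.0001))
grasp [ 0.6075 -0.1695  0.2501] yheading -29.0 q [-0.31  0.32  0.69  1.51 -0.2   1.38 -0.12] t 14.05  -> [-0.9447 -0.1954 -0.0333] ('yaw frac', np.float64(0.0001))
scene 0.58 [307.3, 224.5] 993 272 330 198 247
top 0.88 [358.0, 156.4] 452 346 384 146 167
```

View pics/v3.png

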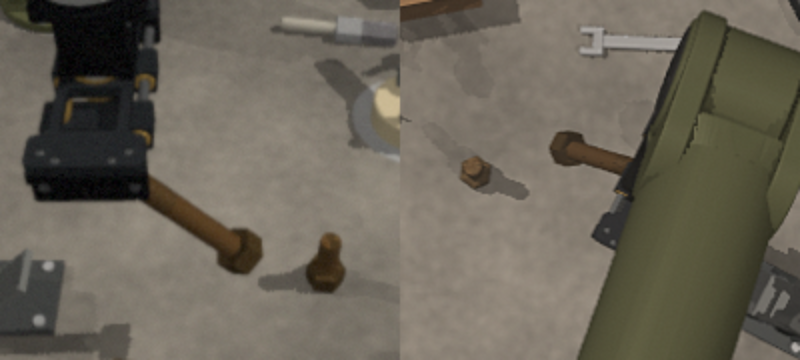

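The bolt stays tilted at about 45° in the grip, with its head at crop (239,252) in the scene view and (567,148) in the top view. I'll triangulate the head to get the tilt.

```bash
python3 - <<'E'
from h import *
s=ctrl.get_image("scene");t=ctrl.get_image("top")
st=ctrl.get_state();G=st["position"]+Ro.from_rotvec(st["tool_rot"]).apply([0,0,.164])
f=lambda X:np.r_[proj(s,X)[0]-[319.5,236],proj(t,X)[0]-[353.5,154]]
X=least_squares(f,[.66,-.06,.1]).x; d=G-X; print(X,f(X).round(1),d,np.linalg.norm(d),"elev",np.degrees(np.arctan2(d[2],np.hypot(*d[:2]))),"az",np.degrees(np.arctan2(d[1],d[0])))
E
```

```text
[ 0.65536502 -0.08125268  0.12995326] [-0.5  0.  -0.5 -0.3] [-0.04872007 -0.08777355  0.11758656] 0.15461060922782924 elev 49.51125902579216 az -119.03314152895867
```

```bash
python3 -m jog '{"translation":[[-0.2,-0.1,0],[-0.4,-0.195,0],[-0.6,-0.195,0],[-0.8,-0.195,0],[-0.95,-0.195,0],[-0.965,-0.195,0.08],[-0.965,-0.195,0.15],[-0.965,-0.195,0.15]],"yaw":[0,0,0,0,0,0,0,0],"jaw":[1,1,1,1,1,1,1,1]}'
python3 - <<'E'
from h import *
c=np.array([.485,-.310]);u=np.array([np.cos(np.radians(-119)),np.sin(np.radians(-119))])
g=lambda x,z:[*(c+u*x),z]
rows(g(.0563,.1663),-29);rows(g(.0602,.1702),-29)
for n in("scene","top"):
    p=ctrl.get_image(n); cv2.imwrite(f"pics/{n}4.png",p["pixels"])
    print(n,proj(p,[g(-.06,.05),g(.029,.139),g(-.026,.084)]).round(1))
a=cv2.imread("pics/scene4.png")[140:320,100:300];b=cv2.imread("pics/top4.png")[130:310,360:560]
cv2.imwrite("pics/v4.png",cv2.resize(np.hstack([a,b]),None,fx=2,fy=2))
E
```

```text
time: 15.35
position: [0.4802, -0.3173, 0.381]
tool_rot: [-2.702, -1.595, 0.003]
ft_force: [0.2, -0.1, -5.1]
grip_width: 0.233
grip_force: 60.0
grasp [ 0.4796 -0.3169  0.217 ] yheading -28.9 q [-0.15  0.22  0.79  1.7  -0.16  1.3   0.17] t 15.35  -> [-0.2384  0.0073  0.2535] ('yaw frac', np.float64(0.0007))
grasp [ 0.4796 -0.3169  0.217 ] yheading -28.9 q [-0.15  0.22  0.79  1.7  -0.16  1.3   0.17] t 15.35  -> [-0.2579  0.0072  0.234 ] ('yaw frac', np.float64(0.0007))
scene [[207.2 245.6]
 [150.2 217.6]
 [186.5 235.5]]
top [[426.2 214.6]
 [469.3 232. ]
 [441.9 220.9]]
```

View pics/v4.png

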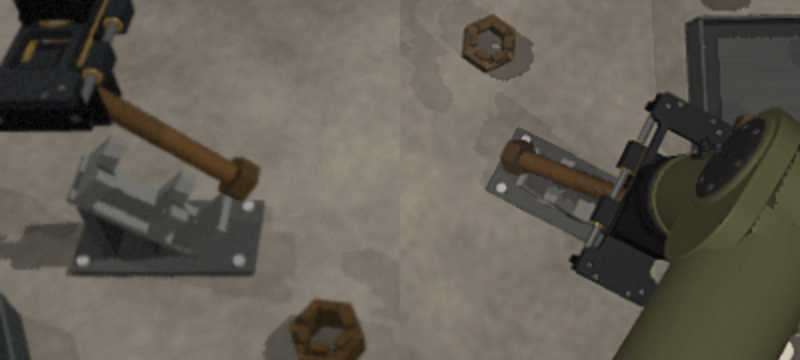

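The bolt is aligned above the V-block, with its head at crop (240,180) just beyond and above the foot plate. Next I lower it square into the Vs and then slide it down the axis.

```bash
python3 -m jog '{"translation":[[-0.07,0.007,0.06],[-0.14,0.007,0.125],[-0.19,0.007,0.17],[-0.23,0.007,0.205],[-0.25,0.007,0.226],[-0.258,0.007,0.234],[-0.258,0.007,0.234]],"yaw":[0,0,0,0,0,0,0],"jaw":[1,1,1,1,1,1,1]}' 60
python3 -m jog '{"translation":[[0.006,0,0.006],[0.012,0,0.012],[0.019,0,0.019],[0.025,0,0.025],[0.025,0,0.025]],"yaw":[0,0,0,0,0],"jaw":[1,1,1,1,1]}' 20
python3 - <<'E'
from h import *
c=np.array([.485,-.310]);u=np.array([np.cos(np.radians(-119)),np.sin(np.radians(-119))])
g=lambda x,z:[*(c+u*x),z]
rows(g(.0563,.1663),-29)
for n in("scene","top"):
    p=ctrl.get_image(n); cv2.imwrite(f"pics/{n}5.png",p["pixels"])
a=cv2.imread("pics/scene5.png")[140:320,100:300];b=cv2.imread("pics/top5.png")[130:310,360:560]
cv2.imwrite("pics/v5.png",cv2.resize(np.hstack([a,b]),None,fx=2,fy=2))
E
```

```text
time: 16.32
position: [0.4572, -0.3629, 0.3391]
tool_rot: [-2.701, -1.596, -0.009]
ft_force: [-2.8, 11.7, 13.1]
grip_width: 0.239
grip_force: 60.0
time: 16.95
position: [0.4571, -0.3627, 0.3349]
tool_rot: [2.707, 1.592, -0.001]
ft_force: [-7.6, 3.4, 13.8]
grip_width: 0.25
grip_force: 19.9
grasp [ 0.4571 -0.3629  0.1709] yheading -29.1 q [-0.06  0.28  0.81  1.74 -0.22  1.21  0.3 ] t 16.95  -> [ 0.0174 -0.0064  0.0229] ('yaw frac', np.float64(-0.0003))
```

View pics/v5.png

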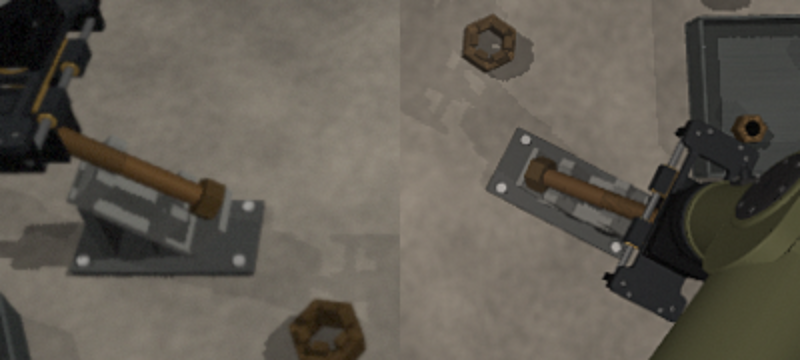

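```bash
cat > tri.py <<'E'
from h import *
import sys
a=list(map(float,sys.argv[1:5]))
s=ctrl.get_image("scene");t=ctrl.get_image("top")
st=ctrl.get_state();G=st["position"]+Ro.from_rotvec(st["tool_rot"]).apply([0,0,.164])
f=lambda X:np.r_[proj(s,X)[0]-a[:2],proj(t,X)[0]-a[2:]]
X=least_squares(f,[.5,-.25,.06]).x; d=G-X
c=np.array([.485,-.310]);u=np.array([np.cos(np.radians(-119)),np.sin(np.radians(-119))]);w=np.array([-u[1],u[0]])
for q in(X,G): print("vb x,y,z",((q[:2]-c)@u).round(4),((q[:2]-c)@w).round(4),q[2].round(4))
print(f(X).round(1),np.linalg.norm(d).round(4),"elev",np.degrees(np.arctan2(d[2],np.hypot(*d[:2]))).round(1),"az",np.degrees(np.arctan2(d[1],d[0])).round(1),"F",st["ft_force"].round(1))
E
python3 tri.py 204 239 430.5 217.5
```

```text
vb x,y,z -0.0539 -0.004 0.0668
vb x,y,z 0.0597 0.0013 0.1709
[-1.2  0.  -1.4 -0.4] 0.1542 elev 42.5 az -116.3 F [-7.5  3.5 13.9]
```

```bash
python3 -m jog '{"translation":[[0,0,0],[0,0,0],[0.01,0,0.01],[0.02,0,0.02],[0.02,0,0.02]],"yaw":[0,0,0,0,0],"jaw":[1,1,1,1,1]}' 3
python3 - <<'E'
from h import *
for n in("scene","top"):
    p=ctrl.get_image(n); cv2.imwrite(f"pics/{n}6.png",p["pixels"])
    d=best("bolt",p); ys,xs=np.nonzero(d["region"]); print(n,d["p"],d["at"],len(xs),xs.min(),xs.max(),ys.min(),ys.max(), "bottom-most cols",xs[ys>ys.max()-2].mean(), "right rows",ys[xs>xs.max()-2].mean())
a=cv2.imread("pics/scene6.png")[140:320,100:300];b=cv2.imread("pics/top6.png")[130:310,360:560]
cv2.imwrite("pics/v6.png",cv2.resize(np.hstack([a,b]),None,fx=2,fy=2))
rows([0,0,0])
E
```

```text
time: 17.77
position: [0.4601, -0.3571, 0.327]
tool_rot: [-2.706, -1.594, 0.001]
ft_force: [-4.5, 1.6, 2.0]
grip_width: 0.252
grip_force: 3.0
scene 0.74 [177.7, 228.1] 1030 135 213 206 252 bottom-most cols 203.0 right rows 239.8
top 0.71 [445.0, 224.8] 578 422 477 209 236 bottom-most cols 469.6470588235294 right rows 231.85714285714286
grasp [ 0.46   -0.3571  0.1631] yheading -29.0 q [-0.06  0.29  0.8   1.75 -0.22  1.2   0.29] t 17.975  -> [ 0.4459 -2.8767  0.8175]
```

View pics/v6.png

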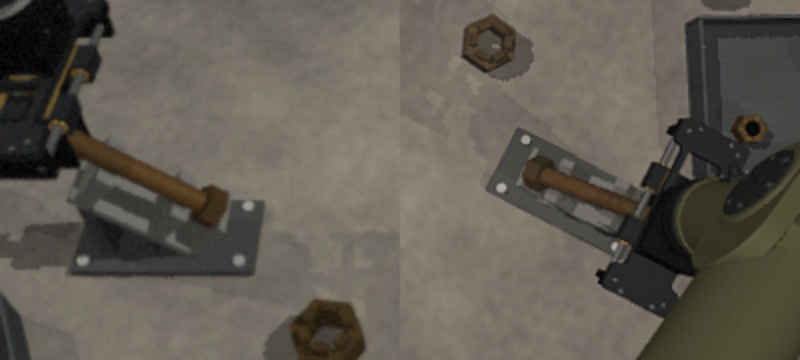

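The head is now at scene (205,243), on the foot plate as predicted (203,243.5). I'll release and check the pose numerically by fitting a bolt model to both silhouettes.

```bash
cat > fit.py <<'E'
from h import *
def model(o,a):  # o head face centre, a axis unit
    n=np.cross(a,[0,0,1]); n/=np.linalg.norm(n); m=np.cross(a,n); t=np.linspace(0,2*np.pi,24)
    ring=lambda r,s:o+s*a+r*(np.cos(t)[:,None]*n+np.sin(t)[:,None]*m)
    return [np.vstack([ring(.0195,0),ring(.0195,.02)]),np.vstack([ring(.011,.0),ring(.011,.18)])]
def fitbolt(o,az,el,smax=.18):
    obs=[]
    for n in("scene","top"):
        p=ctrl.get_image(n); d=best("bolt",p)
        if d is None or d["p"]<.3: print("no bolt",n); continue
        obs.append((p,d["region"])); print(n,round(d["p"],2),d["region"].sum())
    def cost(v):
        a=np.array([np.cos(v[4])*np.cos(v[3]),np.cos(v[4])*np.sin(v[3]),np.sin(v[4])]); c=0
        for p,r in obs:
            h=np.zeros(r.shape,bool)
            for X in model(v[:3],a): h|=hull(p,X)
            c-=(h&r).sum()/(h|r).sum()
        return c
    from scipy.optimize import minimize
    v0=np.r_[o,np.radians([az,el])]; sim=np.vstack([v0]+[v0+np.eye(5)[i]*([.01]*3+[.1]*2)[i] for i in range(5)])
    r=minimize(cost,v0,method="Nelder-Mead",options=dict(initial_simplex=sim,maxiter=400))
    print("IoU0",-cost(v0)/len(obs),"IoU",-r.fun/len(obs),"o",r.x[:3].round(4),"az,el",np.degrees(r.x[3:]).round(1)); return r.x
E
python3 -m jog '{"translation":[[0,0,0],[0,0,0],[0,0,0],[0,0,0]],"yaw":[0,0,0,0],"jaw":[0.5,0,0,0]}' 10
python3 -m jog '{"translation":[[0,0,-0.1],[0,0,-0.3],[0,0,-0.45],[0.25,0,-0.45],[0.45,0,-0.45],[0.45,0,-0.45]],"yaw":[0,0,0,0,0,0],"jaw":[0,0,0,0,0,0]}'
python3 - <<'E'
from fit import *
c=np.array([.485,-.310]);u=np.array([np.cos(np.radians(-119)),np.sin(np.radians(-119))])
v=fitbolt([*(c-u*.06),.05],-119,45)
a=np.array([np.cos(v[4])*np.cos(v[3]),np.cos(v[4])*np.sin(v[3]),np.sin(v[4])])
print("mid",v[:3]+.078*a,"pred mid",c+u*(-.06+.0552)); rows(v[:3]+.078*a,np.degrees(v[3])+90)
E
```

```text
time: 18.48
position: [0.4606, -0.3571, 0.3276]
tool_rot: [2.706, 1.594, 0.001]
ft_force: [-0.1, 0.2, 0.2]
grip_width: 0.621
grip_force: 0.0
time: 19.23
position: [0.5064, -0.2747, 0.4188]
tool_rot: [2.701, 1.604, 0.004]
ft_force: [-0.0, 0.2, -0.0]
grip_width: 1.004
grip_force: 0.0
scene 0.57 1331
top 0.58 298
IoU0 0.5946608946608947 IoU 0.6331787709407758 o [ 0.5133 -0.2557  0.0496] az,el [-118.    45.4]
mid [ 0.48757776 -0.30404766  0.10512352] pred mid [ 0.48732709 -0.30580183]
grasp [ 0.5033 -0.28    0.2544] yheading -29.1 q [-0.22  0.19  0.77  1.65 -0.13  1.36  0.07] t 19.425  -> [-0.143  -0.0112  0.7462] ('yaw frac', np.float64(-0.0064))
```

The bolt is seated: fit gives 45.4°, head face at z = 0.0496 and the mid point within 2 mm of the prediction. I'll regrasp at mid-shank with the grasp point 8 mm above the axis, so the gripper body clears the inclined shank.

```bash
python3 -m jog '{"translation":[[-0.143,-0.009,0],[-0.143,-0.009,0.15],[-0.143,-0.009,0.3],[-0.143,-0.009,0.45],[-0.143,-0.009,0.58],[-0.143,-0.009,0.67],[-0.143,-0.009,0.7],[-0.143,-0.009,0.7]],"yaw":[0,0,0,0,0,0,0,0],"jaw":[0,0,0,0,0,0,0,0]}' 15
python3 - <<'E'
from h import *
print(ctrl.get_state()["ft_force"]); rows([.4875,-.305,.113],-29)
E
```

```text
time: 20.42
position: [0.4885, -0.3031, 0.2778]
tool_rot: [2.707, 1.593, 0.0]
ft_force: [1.3, 0.2, -0.3]
grip_width: 0.998
grip_force: 0.0
[ 1.25296298  0.23726852 -0.33175821]
grasp [ 0.4885 -0.3031  0.1138] yheading -29.0 q [-0.13  0.32  0.76  1.82 -0.24  1.1   0.2 ] t 20.425  -> [-0.0108  0.0001  0.0042] ('yaw frac', np.float64(-0.0003))
```

```bash
python3 -m jog '{"translation":[[-0.01,0,0],[-0.01,0,0],[-0.01,0,0],[-0.01,0,0],[-0.01,0,0],[-0.01,0,0],[-0.01,0,0],[-0.01,0,0]],"yaw":[0,0,0,0,0,0,0,0],"jaw":[0.4,0.8,1,1,1,1,1,1]}' 60
python3 -m jog '{"translation":[[0.03,0,-0.04],[0.1,0,-0.11],[0.2,0,-0.21],[0.3,0,-0.31],[0.35,0,-0.4],[0.35,0,-0.4]],"yaw":[0,0,0,0,0,0],"jaw":[1,1,1,1,1,1]}'
python3 - <<'E'
from fit import *
s=ctrl.get_state(); g=s["position"]+Ro.from_rotvec(s["tool_rot"]).apply([0,0,.164])
a=np.array([np.cos(np.radians(-119)),np.sin(np.radians(-119)),1])/2**.5; a=np.array([.7071*np.cos(np.radians(-119)),.7071*np.sin(np.radians(-119)),.7071])
fitbolt(g-[0,0,.008]-.078*a,-119,45); rows(g,55.6)
E
```

```text
time: 21.42
position: [0.4877, -0.3044, 0.2774]
tool_rot: [2.707, 1.594, 0.0]
ft_force: [1.1, -0.8, -1.8]
grip_width: 0.238
grip_force: 60.0
time: 22.18
position: [0.5225, -0.2423, 0.3593]
tool_rot: [2.703, 1.596, 0.004]
ft_force: [0.6, -0.4, -5.4]
grip_width: 0.239
grip_force: 60.0
scene 0.93 776
top 0.6 382
IoU0 0.39308084097267904 IoU 0.41610301545207207 o [ 0.5457 -0.1946  0.1278] az,el [-115.8   47.8]
grasp [ 0.5203 -0.2439  0.1926] yheading -29.1 q [-0.26  0.23  0.75  1.73 -0.16  1.25  0.02] t 22.375  -> [ 0.0132  0.0084 -0.0134] ('yaw frac', np.float64(-0.4706))
```

```bash
python3 - <<'E'
from h import *
rows([.535,-.12,.085],-29)
E
```

```text
grasp [ 0.5203 -0.2439  0.1926] yheading -29.1 q [-0.26  0.23  0.75  1.73 -0.16  1.25  0.02] t 22.375  -> [ 0.5774 -0.236   0.5378] ('yaw frac', np.float64(-0.0006))
```

```bash
python3 -m jog '{"translation":[[0.25,-0.1,0],[0.5,-0.236,0],[0.577,-0.236,0.15],[0.577,-0.236,0.35],[0.577,-0.236,0.48],[0.577,-0.236,0.538],[0.577,-0.236,0.538]],"yaw":[0,0,0,0,0,0,0],"jaw":[1,1,1,1,1,1,1]}' 60
python3 -m jog '{"translation":[[0,0,0.03],[-0.02,0,0.055],[-0.0565,0,0.0815],[-0.085,0,0.108],[-0.105,0,0.132],[-0.127,0,0.162],[-0.1445,0,0.19],[-0.16,0,0.2215]],"yaw":[0,0,0,0,0,0,0,0],"jaw":[1,1,1,1,1,1,1,1]}' 15
python3 -m jog '{"translation":[[-0.013,0,0.032],[-0.013,0,0.032],[-0.013,0,0.032]],"yaw":[0,0,0],"jaw":[1,1,1]}' 15
python3 -m jog '{"translation":[[0,0,0],[0,0,0],[0,0,-0.2],[0,0,-0.45],[0,0,-0.7],[0,0,-0.7]],"yaw":[0,0,0,0,0,0],"jaw":[1,1,1,1,1,1]}' 60
python3 - <<'E'
from fit import *
s=ctrl.get_state(); g=s["position"]+Ro.from_rotvec(s["tool_rot"]).apply([0,0,.164])
r=np.radians(-119);a=np.array([np.cos(r),np.sin(r),0])
v=fitbolt(g-[0,0,.008]-.078*a,-119,5); rows(g,55.6)
E
```

```text
time: 23.25
position: [0.5358, -0.1198, 0.2492]
tool_rot: [-2.707, -1.592, 0.003]
ft_force: [-0.5, -0.4, -6.0]
grip_width: 0.242
grip_force: 60.0
time: 24.25
position: [0.5205, -0.1478, 0.2051]
tool_rot: [2.707, 1.594, -0.0]
ft_force: [-0.3, -2.6, -0.5]
grip_width: 0.249
grip_force: 15.0
time: 24.62
position: [0.5193, -0.1491, 0.1989]
tool_rot: [-2.706, -1.595, 0.001]
ft_force: [-0.2, -1.0, -2.9]
grip_width: 0.244
grip_force: 15.0
time: 25.38
position: [0.5208, -0.1499, 0.3431]
tool_rot: [2.703, 1.593, 0.012]
ft_force: [0.9, -0.4, -6.0]
grip_width: 0.238
grip_force: 60.0
scene 0.8 602
top 0.84 260
IoU0 0.304478144088261 IoU 0.33747714527799144 o [ 0.5586 -0.0799  0.1614] az,el [-117.9    8.3]
grasp [ 0.5178 -0.1488  0.1729] yheading -29.0 q [-0.42  0.15  0.71  1.84 -0.1   1.2  -0.18] t 25.575  -> [ 0.0062  0.0217 -0.0311] ('yaw frac', np.float64(-0.4699))
```

```bash
python3 -m jog '{"translation":[[0.3,0,-0.1],[0.6,0,-0.3],[0.9,0,-0.4],[0.9,0,-0.4]],"yaw":[0,0,0,0],"jaw":[1,1,1,1]}'
python3 -m jog '{"translation":[[0,0,0],[0,0,0],[0,0,0],[0,0,0],[0,0,0],[0,0,0],[0,0,0],[0,0,0]],"yaw":[-0.47,-0.47,-0.47,-0.47,-0.47,-0.47,-0.47,-0.47],"jaw":[1,1,1,1,1,1,1,1]}'
python3 - <<'E'
from h import *
for n in("scene","top"):
    p=ctrl.get_image(n); cv2.imwrite(f"pics/{n}7.png",p["pixels"])
    d=best("puck",p); b=p["pixels"].astype(int); m=d["region"]; print(n,d["p"],onz(p,d["at"],.03))
    g=m&(b[:,:,2]-b[:,:,0]<25)
    k,lab,st,ce=cv2.connectedComponentsWithStats(g.astype(np.uint8))
    for i in range(1,k):
        if st[i,4]>40: print(n,"rest",st[i],onz(p,ce[i],.055).round(4))
    d=best("spot",p); print("spot",d["p"])
    for q in("bolt",):
        r=best(q,p); print(q,r and (r["p"],r["at"]))
rows([.505,.278,.2],55.6)
E
```

```text
time: 26.08
position: [0.6083, 0.0147, 0.4179]
tool_rot: [-2.698, -1.605, -0.001]
ft_force: [-0.3, -0.3, -6.8]
grip_width: 0.233
grip_force: 60.0
time: 27.08
position: [0.6063, 0.0075, 0.4163]
tool_rot: [-0.92, -2.999, 0.003]
ft_force: [-0.2, -0.8, -5.3]
grip_width: 0.232
grip_force: 60.0
scene 0.73 [[0.51400277 0.25810981 0.03      ]]
scene rest [397 142  24  13 234] [[0.4818 0.2899 0.055 ]]
scene rest [400 159  25  14 268] [[0.538  0.2513 0.055 ]]
spot 0.64
bolt (0.69, [351.0, 165.6])
top 0.67 [[0.50722431 0.28212327 0.03      ]]
top rest [205 205  24  17 163] [[0.5327 0.2531 0.055 ]]
top rest [227 207  10  25  46] [[0.5135 0.2118 0.055 ]]
top rest [190 229  24  17 177] [[0.4756 0.2927 0.055 ]]
spot 0.73
bolt None
grasp [0.6066 0.0078 0.2548] yheading 55.5 q [-0.43  0.23  0.44  1.56 -0.1   1.37  0.99] t 27.475  -> [1.1833 0.8261 0.2742] ('yaw frac', np.float64(-0.0005))
```

```bash
python3 -m jog '{"translation":[[0.25,0.18,0],[0.5,0.35,0],[0.75,0.52,0],[0.95,0.7,0],[0.98,0.81,0],[0.98,0.81,0]],"yaw":[0,0,0,0,0,0],"jaw":[1,1,1,1,1,1]}'
python3 -m jog '{"translation":[[0.1,0,0.1],[0.182,0,0.3],[0.182,0,0.5],[0.182,0,0.55],[0.182,0,0.55]],"yaw":[0,0,0,0,0],"jaw":[1,1,1,1,1]}'
python3 - <<'E'
from fit import *
s=ctrl.get_state(); g=s["position"]+Ro.from_rotvec(s["tool_rot"]).apply([0,0,.164])
rows([.507,.2735,.0754],55.5)
r=np.radians(-34.5);a=np.array([np.cos(r),np.sin(r),0])
fitbolt(g-[0,0,.008]-.078*a,-34.5,5)
p=ctrl.get_image("scene");q=ctrl.get_image("top")
cv2.imwrite("pics/v8.png",cv2.resize(np.hstack([p["pixels"][70:250,300:500],q["pixels"][130:310,110:310]]),None,fx=2,fy=2))
E
```

```text
time: 28.22
position: [0.5359, 0.255, 0.4189]
tool_rot: [-0.924, -3.003, -0.001]
ft_force: [0.5, -0.8, -6.0]
grip_width: 0.236
grip_force: 60.0
time: 28.85
position: [0.5071, 0.2719, 0.3096]
tool_rot: [0.932, 3.0, -0.001]
ft_force: [-0.7, -0.1, -3.9]
grip_width: 0.241
grip_force: 60.0
grasp [0.5071 0.2718 0.1456] yheading 55.5 q [-0.75  0.23  0.24  1.77 -0.06  1.15  0.48] t 28.85  -> [0.0053 0.0068 0.3508] ('yaw frac', np.float64(-0.0001))
scene 0.87 329
top 0.59 299
IoU0 0.23060344827586207 IoU 0.257433489827856 o [0.447  0.313  0.1356] az,el [-36.1   7.4]
```

View pics/v8.png

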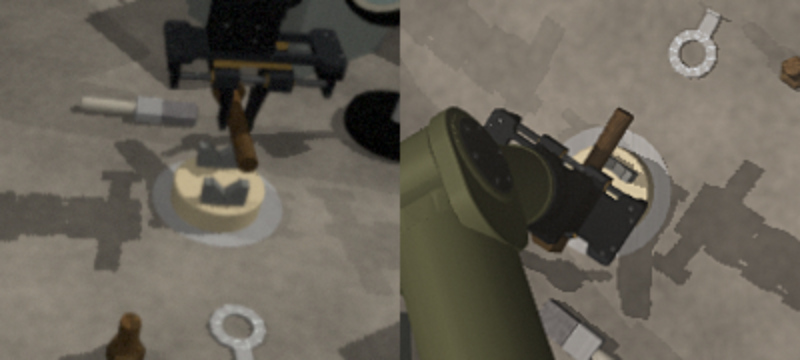

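The bolt is above the puck, with its threaded end at scene (424,152) and the front rest's V at (412,164). I'll check the lateral fit by projecting both points.

```bash
python3 - <<'E'
from h import *
for n in("scene","top"):
    p=ctrl.get_image(n); print(n,proj(p,[[.591,.214,.146],[.5358,.2537,.06],[.478,.293,.06]]).round(1))
    d=best("puck",p); b=p["pixels"].astype(int); g=d["region"]&(b[:,:,2]-b[:,:,0]<25)
    k,lab,st,ce=cv2.connectedComponentsWithStats(g.astype(np.uint8))
    for i in range(1,k):
        if st[i,4]>40: print("rest",st[i],ce[i],onz(p,ce[i],.055).round(4))
E
```

```text
scene [[422.8 155.2]
 [412.4 163.8]
 [409.5 145.4]]
rest [398 141  21  14 206] [407.16504854 148.24271845] [[0.4796 0.2853 0.055 ]]
rest [400 159  25  14 268] [411.73507463 166.22761194] [[0.538 0.251 0.055]]
top [[223.  185.3]
 [216.2 211.4]
 [200.9 235.4]]
rest [224 205  13  27  68] [232.86764706 217.85294118] [[0.519  0.2137 0.055 ]]
rest [212 208  17  14 112] [220.19642857 214.65178571] [[0.5277 0.2452 0.055 ]]
```

```bash
python3 -m jog '{"translation":[[0.005,0.007,0.08],[0.005,0.007,0.16],[0.005,0.007,0.22],[0.005,0.007,0.26],[0.005,0.007,0.28],[0.005,0.007,0.29],[0.005,0.007,0.295]],"yaw":[0,0,0,0,0,0,0],"jaw":[1,1,1,1,1,1,1]}' 25
python3 -m jog '{"translation":[[0,0,0.008],[0,0,0.016],[0,0,0.024],[0,0,0.032],[0,0,0.04],[0,0,0.047],[0,0,0.053],[0,0,0.056]],"yaw":[0,0,0,0,0,0,0,0],"jaw":[1,1,1,1,1,1,1,1]}' 12
python3 - <<'E'
from fit import *
s=ctrl.get_state(); g=s["position"]+Ro.from_rotvec(s["tool_rot"]).apply([0,0,.164]); print(s["ft_force"])
rows([.507,.2735,.0754],55.5)
r=np.radians(-34.5);a=np.array([np.cos(r),np.sin(r),0])
fitbolt(g-[0,0,.008]-.078*a,-34.5,0)
E
```

```text
time: 30.22
position: [0.5067, 0.2746, 0.2505]
tool_rot: [0.929, 3.001, 0.001]
ft_force: [-0.5, 0.4, -6.0]
grip_width: 0.242
grip_force: 25.0
time: 31.22
position: [0.5072, 0.2742, 0.2394]
tool_rot: [0.93, 2.999, 0.001]
ft_force: [3.6, -2.4, 0.4]
grip_width: 0.248
grip_force: 12.0
[ 3.60172629 -2.42037868  0.39562104]
grasp [0.5075 0.2743 0.0754] yheading 55.6 q [-0.74  0.31  0.24  1.83 -0.08  1.01  0.49] t 31.225  -> [-0.0001 -0.0046 -0.0002] ('yaw frac', np.float64(0.0003))
scene 0.56 320
top 0.6 389
IoU0 0.4414655639337749 IoU 0.4696595901231362 o [0.4435 0.3178 0.068 ] az,el [-35.5   2. ]
```

The force reading shows the rests now carry the weight. I'll relax the grip, settle, release, back off upwards and check.

```bash
python3 -m jog '{"translation":[[0,0,0.003],[0,0,0.005],[0,0,0.005],[0,0,0.005]],"yaw":[0,0,0,0],"jaw":[1,1,1,1]}' 3
python3 -m jog '{"translation":[[0,0,0],[0,0,0],[0,0,0],[0,0,0]],"yaw":[0,0,0,0],"jaw":[0.65,0.5,0.3,0.2]}' 10
python3 -m jog '{"translation":[[0,0,0],[0,0,0],[0,0,-0.1],[0,0,-0.3],[0,0,-0.6],[0,0,-0.6]],"yaw":[0,0,0,0,0,0],"jaw":[0,0,0,0,0,0]}'
python3 -m jog '{"translation":[[-0.2,-0.2,-0.1],[-0.4,-0.4,-0.2],[-0.6,-0.6,-0.2],[-0.8,-0.8,-0.2],[-0.99,-0.99,-0.2],[-0.99,-0.99,-0.2],[-0.99,-0.99,-0.2]],"yaw":[0,0,0,0,0,0,0],"jaw":[0,0,0,0,0,0,0]}'
python3 - <<'E'
from fit import *
r=np.radians(-34.5);a=np.array([np.cos(r),np.sin(r),0])
fitbolt(np.array([.507,.274,.067])-.078*a,-34.5,0)
for n in("scene","top"):
    p=ctrl.get_image(n); d=best("puck",p); print(n,"puck",d["p"],onz(p,d["at"],.03))
    for l,z in(("spot",0),("short_bolt",.033),("castle_nut",.02),("tab_washer",.003)):
        print(l,[(round(d["p"],2),onz(p,d["at"],z).round(3)[0]) for d in ctrl.silhouettes(l,p)[:2]])
    m=d["region"]
    cv2.imwrite(f"pics/{n}9.png",p["pixels"])
E
```

```text
time: 31.92
position: [0.5066, 0.2748, 0.2385]
tool_rot: [0.929, 3.001, 0.001]
ft_force: [3.9, -1.6, 3.5]
grip_width: 0.253
grip_force: 3.0
time: 32.42
position: [0.5061, 0.2746, 0.2377]
tool_rot: [-0.929, -3.001, 0.001]
ft_force: [-0.2, 0.3, -0.2]
grip_width: 0.603
grip_force: 0.0
time: 33.17
position: [0.5081, 0.2751, 0.3638]
tool_rot: [0.928, 2.995, 0.013]
ft_force: [0.8, 0.0, -0.1]
grip_width: 0.999
grip_force: 0.0
time: 34.05
position: [0.5577, -0.0002, 0.3973]
tool_rot: [-0.929, -3.0, -0.0]
ft_force: [-0.4, 1.0, -0.1]
grip_width: 1.0
grip_force: 0.0
no bolt scene
top 0.56 688
IoU0 0.7782857142857142 IoU 0.8391089108910891 o [0.443  0.3134 0.0679] az,el [-33.5   1.6]Traceback (most recent call last):
  File "<stdin>", line 5, in <module>
TypeError: 'NoneType' object is not subscriptable
```

```bash
python3 -m jog '{"translation":[[-0.2,-0.3,0],[-0.4,-0.6,0],[-0.5,-0.8,0],[-0.5,-0.8,0],[-0.5,-0.8,0]],"yaw":[0,0,0,0,0],"jaw":[0,0,0,0,0]}'
python3 - <<'E'
from fit import *
r=np.radians(-34.5);a=np.array([np.cos(r),np.sin(r),0])
fitbolt(np.array([.507,.274,.067])-.078*a,-34.5,0)
for n in("scene","top"):
    p=ctrl.get_image(n); b=p["pixels"].astype(int)
    # cream pixels: visible puck; compare with a puck outline at candidate centres
    for l,z in(("puck",.02),("short_bolt",.033),("castle_nut",.02),("tab_washer",.003)):
        print(n,l,[(round(d["p"],2),onz(p,d["at"],z).round(3)[0]) for d in ctrl.silhouettes(l,p)[:2]])
    d=best("puck",p)
    if d:
        ys,xs=np.nonzero(d["region"]); t=np.linspace(0,2*np.pi,60)
        X=np.vstack([np.c_[.507+.058*np.cos(t),.2735+.058*np.sin(t),0*t+z] for z in(0,.035)]); q=proj(p,X)
        print("puck box",xs.min(),xs.max(),ys.min(),ys.max(),"pred",q.min(0).round(),q.max(0).round())
E
```

```text
time: 34.98
position: [0.5502, -0.1886, 0.3979]
tool_rot: [-0.929, -3.001, -0.001]
ft_force: [0.3, 0.4, 1.1]
grip_width: 0.996
grip_force: 0.0
scene 0.87 578
top 0.64 742
IoU0 0.830328470501881 IoU 0.8609677696789868 o [0.4437 0.3178 0.0672] az,el [-35.3   2.3]
scene puck [(0.6, array([0.503, 0.267, 0.02 ]))]
scene short_bolt [(0.97, array([0.653, 0.034, 0.033])), (0.47, array([ 0.481, -0.32 ,  0.033]))]
scene castle_nut [(0.72, array([ 0.68 , -0.217,  0.02 ]))]
scene tab_washer [(0.79, array([0.692, 0.173, 0.003]))]
puck box 385 431 141 186 pred [384. 147.] [432. 188.]
top puck [(0.65, array([0.505, 0.263, 0.02 ]))]
top short_bolt [(0.53, array([0.649, 0.029, 0.033])), (0.38, array([0.499, 0.265, 0.033]))]
top castle_nut [(0.8, array([ 0.694, -0.215,  0.02 ]))]
top tab_washer [(0.9, array([0.69 , 0.153, 0.003]))]
puck box 189 236 202 247 pred [189. 200.] [237. 247.]
```

```bash
python3 -c "
from bench import ctrl
print(ctrl.close_job())"
```

```text
the job is handed in; nothing more can be done
None
```

The job is handed in at about 35 s: the bolt was leaned in the V-block, let go there, then retaken mid-shank and laid in the puck's rests (the last camera fit puts it within about 2° of level), and the puck, slid earlier, stands about 6 mm off the disc's centre, well within its 27 mm margin.

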